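Slide the ladybird shuttle past its spring catch and lock it

ROBOT

A 6-joint arm with a two-finger parallel gripper is mounted at the origin on the work surface. World frame = base frame: x ahead of the robot, y to its left, z up, the work surface at z = 0. Lengths are in mm, angles in rad, forces in N, time in s.
With the tool pointing down it reaches from about 275 to 750 mm from the base axis. Payload 10.2 kg.
Tool frame: the origin (TCP) lies midway between the tips of the shut fingers; the grasp point (between the pads) lies 19 mm behind it (ctrl.grasp_offset is the distance from the TCP to the grasp point, in mm); z points along the fingers, y is the line along which they close (so a half turn about z gives the same grasp; the last joint's range is limited). The gripper opens to 85 mm and grips with 20 to 120 N. Pads are 22 mm wide; open, the fingers measure 114 mm over their backs; the gripper's body (76 mm by 85 mm) begins 54 mm behind the grasp point. The pads swing forward as they close: fully open they stand 13 mm farther back than shut.
Start: joints at [0.993, 0.313, 1.498, -0, 1.331, -0.223], TCP at [182.399, 492.302, 231.294] pointing down, gripper open.
Joint ranges: [-2.94, 2.94], [-0.97, 2.17], [0.19, 2.56], [-1.23, 4.37], [0.02, 3.11], [-2.88, 2.88]. Speed limits (rad/s): [2.39, 2.39, 3.01, 3.14, 3.14, 3.14].

INTERFACE

Orientations are given as a unit quaternion [w, x, y, z].
In Python, from rig import ctrl, viewer, models gives the robot as it stands. The module is installed in compiled form; this text tells all that it offers.
- The arm moves only by the shell command python3 -m pendant 'ROWS' [OPENING] [FORCE]. ROWS is text: rows parted by semicolons, each of 4 numbers parted by spaces: the shift along the tool's x, y, z in m, then the turn about the tool's z in rad. In form: x y z yaw; .... A call has 1 to 10 rows; each row shifts and turns the commanded pose from where the row before left it, along the tool's axes as they then stand; what a row does not reach is not made up. A row lasts 1/8 s, in which the tool goes at most 62.5 mm and 10.7 degrees, less where a joint would pass 70% of its speed; a pose out of reach is approached as far as the arm can. A call is refused whole if a number of a shift passes 0.0625 or a number of a turn 0.188, either way. A call with a gripper value outside its range is refused whole. OPENING is the opening, from 0 (shut) to 1 (fully open), set as the call begins (- or left out, the last holds). The fingers move at their own pace and stop on an object; FORCE is the grip in N (left out, the last holds). Time passes only in rows, so rows that do not move let the fingers close. It gives the time, the measured TCP pose, the force, the opening and the grip force at its end, in the units of the state.
- ctrl.sense(): the state, without advancing time (a new reading comes with each control period).
- viewer.capture(name): name is "scene" or "top" or "wrist"; returns a dict with "color" (384x512x3 uint8, red, green, blue), "vertical_fov" (degrees; the focal length in pixels is half the picture's height over the tangent of half this angle, whatever the lens; pixels are square), "cx", "cy" (the principal point, pixels), "pose" (4x4, takes a point from camera to world coordinates). Camera axes: x right, y down, z forward; pixel columns grow to the right and rows downward; lengths in mm; the calibration is good to about 2 mm. A picture is of the moment at which its call begins. There is no depth.
- ctrl.finish_job(): hands the job in; it is judged then, once.
Trained networks look in the newest picture that a camera, given by its name, has taken for a name from the list of things; names that differ only in an ending like _2 or _b are one class to them, and where a whole thing is asked for, a point or a joint stands for the part that bears it (a point fixed in the world has none). Each returns a list of dicts, best first, with "p" (0 to 1); they miss things now and then, are a little off and sometimes report something else, mostly with a low value. They report only what shows in the picture. A call takes as long as a camera call. They do not tell look-alikes from the thing itself.
- models.boxes_of(camera, query): "at" ([x, y, z] in mm, in world coordinates, good to about 4 mm: the middle of the surface that is visible of it).
The state is a dict: "time_s": time; "joints": joint angles; "dq": joint speeds; "tau": joint torques, N m; "eef_pos": TCP position; "ee_rot": TCP orientation; "force": force on the tool from outside, world axes, zero at the start; "wrist_torque": the same for the moment, N m; "grip_width": opening from 0.0 (shut) to 1.0 (fully open); "grip_force": force on a finger pad.
Only numpy, scipy, OpenCV 4.12 (cv2) and the standard library are available. Lean on these libraries where they do the work, as an engineer would, in place of code of your own. Each camera call takes 0.05 s, during which the arm holds its last target. There are 200 camera calls.

TASK

Bring the tin ladybird to the riveting end of its slide jig: press the long spring bar down with a fingertip behind the shuttle, and while you hold it down push the shuttle along over the sunken catch pin until it meets the end stop. Then let the bar go, so that the pin springs up fully in the shuttle's slot and locks it, and move clear. Only press and push: lift nothing, do not touch the ladybird, and leave the other things on the bench where they are.

Things in the scene. Friction and masses are not known exactly. Their poses are not given: they have to be found in the camera images.
- jig: Fixed aluminium slide jig: straight channel, y = -240 to 106 mm, 84 mm wide. Origin on the bench under the catch pin, z up; +y runs along the channel towards the end stop, the way the shuttle must go. Ledges (top z = 12 mm, x = 17 to 32.5 mm on both sides) carry the shuttle; side rails 24 mm high with inward lips leave x = -27 to +27 mm open from above.
- stop_face (a point): Face of the jig's end stop, a block 42 mm high across the channel at the jig's y = 87.5 mm; this point is on the centre line, 30 mm above the bench. The shuttle's front end must come against it.
- catch (a joint): How far the spring catch is pressed down, m: 0 up (rest), 0.015 bottom stop. The whole catch (bar and pin in one) moves straight down wherever the bar is pressed, with about 3.5 N at first, 7 N at the bottom, and springs up when let go. The shuttle's deck clears the pin only while it is pressed by more than 9 mm; aim at 11 to 13 mm.
- bar_top (a point): Middle of the flat top of the catch's long steel bar: 28 mm wide, lying in mid channel from the jig's y = -235 to +8 mm, on under the shuttle. This point is at the jig's y = -113.5 mm, 25 mm above the bench when up. The bar lies bare behind the shuttle's tail: press it there.
- pin_top (a point): Centre of the top of the catch's square pin (16 mm in x, 12 mm in y), which stands 11 mm above the bar at the jig's y = 0; 36 mm above the bench when up. It bars the shuttle's way.
- shuttle: Loose dark steel shuttle, about 0.4 kg, 110 mm long (y -55 to +55 mm), 76 mm wide, sliding along the jig's y under the lips. Origin at mid length, underside of runners (12 mm above the bench), axes as the jig's. Deck 15 to 21 mm up, its pin slot 24 mm wide from y = -41 to -19 mm. Starts with its front 10 to 50 mm short of the pin; against the stop its origin is at the jig's y = 32.5 mm, pin in the slot.
- tail (a point): Middle of the shuttle's flat tail face (shuttle y = -55 mm), to be pushed: back of an upright board 44 mm wide, 8 mm thick, from 27 to 49 mm above the bench. This point is 41 mm above the bench.
- ladybird: Red tin ladybird, a dome 56 mm across and 21 mm high, lying loose in the low-walled nest on the shuttle's deck, at the shuttle's y = +20 mm. Origin at the centre of its underside. It rides along; not to be touched.
- rocket: Chrome tin rocket standing upright, 126 mm high, about 75 mm across its fins; origin under its centre. Leave alone.
- crank_a: Aluminium crank handle lying beside the jig, 85 mm long with an upright grip 36 mm high at its +y end; origin under the middle of its arm. Leave alone.
- crank_b: A second, like crank handle on the other side of the jig. Leave alone.
- nut_driver: Nut driver, 180 mm long, 25 mm thick wooden handle, lying along its x; origin under its middle. Leave alone.
- rivet_tin: Small open steel cup, 60 mm across, 45 mm high; origin under its centre. Leave alone.
- tin_drum: Toy tin drum, 55 mm across, 40 mm high; origin under its centre. Leave alone.
- gear_ring: Brass ring, 44 mm across, 10 mm high; origin under its centre. Leave alone.
Things that resemble listed ones, but are neither listed nor needed, are in the scene too. Several things have the shape of the shuttle; the one meant has the colours described above.

How it is judged:
By the outcome, as a careful person would: the job done as asked, in the order asked, and still so for the second after the job is handed in, with the robot touching nothing.
It also fails if it takes over 38 s, if anything falls off the work surface, if the arm or the gripper's body presses on something with over 40 N, if the wrist force passes 120 N, or if a joint passes its speed limit or range.

## Working session

There is one attempt and no reset: what is moved stays moved. The work goes in short steps, Python scripts to look and compute and a shell command to move; the robot and the scene stay as the last step left them, time stands still between calls to the robot, and variables do not carry over. Pictures are saved under pics/ and viewed, at most 10 in all, crops included, and the job is handed in when it is done.

```bash
mkdir -p pics
cat > h.py <<'E'
import numpy as np, cv2
from rig import ctrl, viewer, models
def cap(cam, name):
    d=viewer.capture(cam); cv2.imwrite(f'pics/{name}.png', d['color'][:,:,::-1]); return d
def f(d): return d['color'].shape[0]/2/np.tan(np.radians(d['vertical_fov'])/2)
def ray(d,u,v,z):
    P=np.array(d['pose']); r=P[:3,:3]@np.array([(u-d['cx'])/f(d),(v-d['cy'])/f(d),1]); o=P[:3,3]
    return o+r*(z-o[2])/r[2]
def proj(d,p):
    P=np.array(d['pose']); c=P[:3,:3].T@(np.array(p)-P[:3,3]); return c[:2]/c[2]*f(d)+[d['cx'],d['cy']]
E
python3 - <<'E'
from h import *
np.set_printoptions(precision=1,suppress=True)
ims=[]
for c in('top','scene'):
    d=cap(c,c+'0'); ims.append(d['color'])
    print(c,f(d),d['cx'],d['cy'],np.array(d['pose']).round(3).tolist())
    for q in('jig','bar_top','pin_top','shuttle','tail','ladybird','rocket','crank_a','nut_driver','rivet_tin'):
        for b in models.boxes_of(c,q)[:4]: print(q,round(b['p'],2),np.array(b['at']),proj(d,b['at']))
s=ctrl.sense(); print(s['time_s'],s['eef_pos'],s['ee_rot'],s['force'])
E
```

```text
top 460.14148457081933 251.79450655143873 190.18899252538205 [[-0.008, -0.983, 0.182, 336.029], [-1.0, 0.005, -0.016, 10.935], [0.015, -0.183, -0.983, 1249.767], [0.0, 0.0, 0.0, 1.0]]
jig 0.81 [515.3 142.5  20.7] [195.5 208.3]
bar_top 0.96 [509.3  -0.5  27.3] [248.6 209.8]
pin_top 0.6 [513.1  -4.   24.3] [249.9 208.6]
pin_top 0.47 [517.6 140.4  21. ] [196.2 207.4]
shuttle 0.98 [339.6  25.   23.9] [239.3 274.3]
shuttle 0.81 [506.8  42.5  34.5] [232.5 210.5]
shuttle 0.61 [713.9 -29.6  26.9] [258.6 136.4]
shuttle 0.6 [355.7 298.2  22.4] [135.  268.9]
tail 0.83 [712.5 -27.5  20.2] [257.8 137.7]
tail 0.8 [505.9  40.5  28.7] [233.3 211.1]
tail 0.77 [356.8 300.5  22.8] [134.1 268.4]
tail 0.74 [336.1  25.7  20.5] [239.1 275.6]
ladybird 0.8 [511.1  72.6  49.7] [220.9 208.1]
rocket 0.62 [615.  404.3  57.9] [ 95.3 169.5]
rocket 0.48 [515.  139.8  25.4] [196.3 208.1]
rocket 0.17 [625.6 196.4  36.4] [175.4 167.1]
crank_a 0.77 [432.  156.4   5.1] [190.5 239.8]
crank_a 0.69 [514.8  -0.6  28.2] [248.6 207.8]
crank_a 0.57 [594.8 -39.    8.4] [262.3 180. ]
nut_driver 0.62 [ 421.2 -378.7   20.8] [390.3
[... 500 characters left out ...]
296.2  22.4] [300.4 113.2]
shuttle 0.76 [720.3 -28.1  20.2] [293.3 256.6]
shuttle 0.7 [345.2  22.4  18.9] [224.5 151.9]
tail 0.73 [713.1 -30.5  21.3] [290.8 254.8]
tail 0.68 [363.6 294.6  19.9] [299.2 113.3]
tail 0.67 [342.9  22.3  22.2] [223.9 150.7]
tail 0.57 [518.7  39.3  33.7] [265.1 185.5]
ladybird 0.52 [519.1  70.4  46.2] [274.3 177.3]
rocket 0.58 [631.3 404.   56.9] [390.5 141.8]
crank_a 0.77 [594.  -36.6  11.2] [259.8 224. ]
crank_a 0.56 [436.1 166.5  10.2] [281.9 149.4]
nut_driver 0.72 [ 433.5 -374.7   20.7] [114.2 250.2]
rivet_tin 0.74 [ 658.1 -289.1   19.3] [190.5 300.7]
rivet_tin 0.25 [509.6  -9.6  22.2] [248.9 194.8]
1.1 [182.4 492.3 231.3] [-0.   0.2  1.  -0. ] [-0.3 -0.8  0.1]
```

View pics/top0.png

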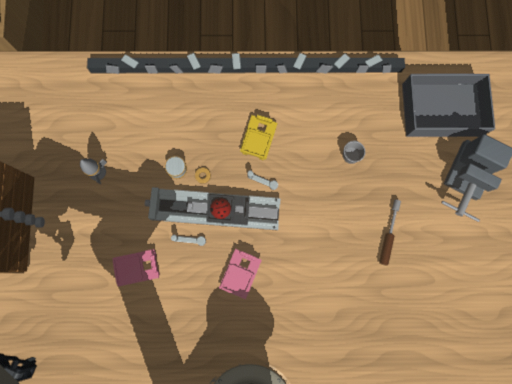

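View pics/scene0.png

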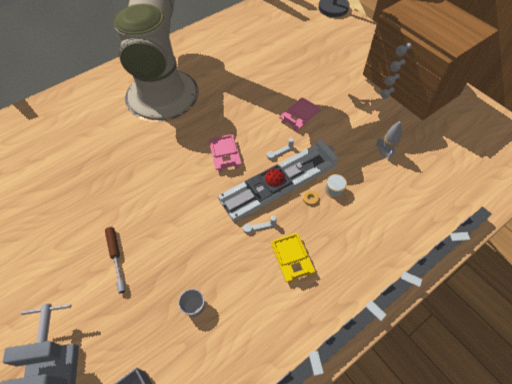

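Top: the jig runs from (279,213) (open end) to (152,204) (stop block), with the ladybird at (221,209). The shuttle look-alikes are pink, purple and yellow. I'll enlarge the jig to get its edges.

Run:
```python
import cv2
a=cv2.imread('pics/top0.png')[180:240,140:290]; cv2.imwrite('pics/topc.png',cv2.resize(a,None,fx=5.33,fy=5.33,interpolation=cv2.INTER_CUBIC))
a=cv2.imread('pics/scene0.png')[135:225,210:345]; cv2.imwrite('pics/scenec.png',cv2.resize(a,None,fx=5.9,fy=5.9,interpolation=cv2.INTER_CUBIC))
```

```text
(no output)
```

View pics/topc.png

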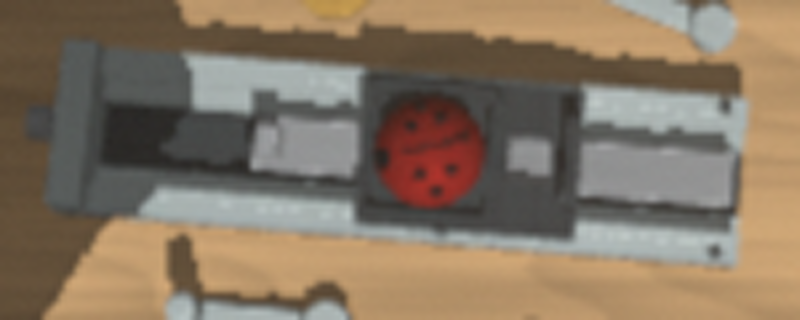

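View pics/scenec.png

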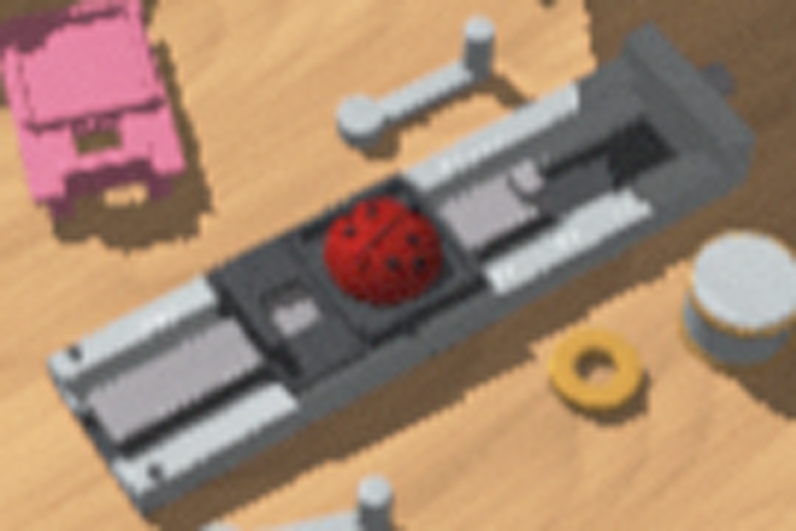

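The finger must press at jig y ≈ -200, because the shuttle's tail is near jig y -160. Next I fit the jig pose and tail position to the pixel features.

```bash
cat > fit.py <<'E'
from h import *
from scipy.optimize import least_squares
np.set_printoptions(precision=1,suppress=True)
T=lambda u,v:(140+u/5.33-.4,180+v/5.33-.4)
S=lambda u,v:(210+u/5.9-.4,135+v/5.9-.4)
dt=viewer.capture('top'); ds=viewer.capture('scene')
jp=[(dt,T(747,95),(42,-240,24)),(dt,T(735,268),(-42,-240,24)),(dt,T(63,40),(42,106,42)),(dt,T(48,210),(-42,106,42)),
(dt,T(100,42),(42,87.5,42)),(dt,T(82,213),(-42,87.5,42)),(dt,T(737,152),(14,-235,25)),(dt,T(732,208),(-14,-235,25)),
(ds,S(50,363),(-42,-240,24)),(ds,S(640,25),(-42,106,42)),(ds,S(753,133),(42,106,42)),(ds,S(88,400),(-14,-235,25)),(ds,S(122,443),(14,-235,25))]
def w(p,q): c,s=np.cos(p[2]),np.sin(p[2]); return np.array([p[0]+c*q[0]-s*q[1],p[1]+s*q[0]+c*q[1],q[2]])
# per-camera pixel shift b absorbs calibration error (weakly held to 0)
def res(p): return np.concatenate([proj(d,w(p,q))-uv for d,uv,q in jp])
r=least_squares(res,[515,138,0],loss='soft_l1')
p=r.x; print('jig',p[:2],round(p[2],4)); print(res(p).reshape(-1,2))
for d,uv,z in((dt,T(580,165),49),(dt,T(578,90),33),(dt,T(575,237),33),(dt,T(362,145),33),(ds,S(212,280),33)):
    g=ray(d,*uv,z)[:2]-p[:2]; c,s=np.cos(p[2]),np.sin(p[2]); print('jigframe',c*g[0]+s*g[1],-s*g[0]+c*g[1])
for y in(-200,-113.5,0): print(y,w(p,(0,y,25)))
st=ctrl.sense(); from scipy.spatial.transform import Rotation as R
q=np.array(st['ee_rot']); print(R.from_quat(q[[1,2,3,0]]).as_matrix().round(3))
E
python3 fit.py
```

```text
jig [519.5 156.1] -0.0764
[[ 0.5  0. ]
 [ 1.  -1.5]
 [-0.2  0.1]
 [-0.8 -0.5]
 [-0.2  0.2]
 [-0.2 -0.6]
 [-0.  -0.6]
 [ 0.3 -0.8]
 [-1.  -0.7]
 [ 1.1 -1.8]
 [ 0.1 -0.9]
 [-0.7 -0.6]
 [-1.2 -0.3]]
jigframe -3.242818606169351 -156.60380505303078
jigframe 36.921193463048695 -152.91527003251778
jigframe -37.23883225099987 -156.61361133972565
jigframe 1.382683245510215 -47.0204302902066
jigframe -31.32056295660587 -155.1742270988454
-200 [504.3 -43.3  25. ]
-113.5 [510.9  42.9  25. ]
0 [519.5 156.1  25. ]
[[-0.9  0.3 -0. ]
 [ 0.3  0.9  0. ]
 [ 0.   0.  -1. ]]
```

```bash
cat > plan.py <<'E'
from h import *; import sys
from scipy.spatial.transform import Rotation as R
from fit import p,w
np.set_printoptions(precision=4,suppress=True)
def here(): 
    s=ctrl.sense(); q=np.array(s['ee_rot']); M=R.from_quat(q[[1,2,3,0]]).as_matrix(); return s,M
def plan(y,z,n,x=0):
    s,M=here(); t=w(p,(x,y,z)); yaw=np.arctan2(M[1,0],M[0,0]); a=(yaw-(np.pi/2+p[2])+np.pi)%(2*np.pi)-np.pi
    step=(t-s['eef_pos'])/n
    for i in range(n): print((M.T@step/1000).round(4),round(a/n,4)); M=M@R.from_euler('z',a/n).as_matrix()
def jigpos():
    s,M=here(); g=np.array(s['eef_pos'])-[*p[:2],0]; c,n=np.cos(p[2]),np.sin(p[2])
    print('t',round(s['time_s'],2),'jig',c*g[0]+n*g[1],-n*g[0]+c*g[1],g[2],'yawerr',np.arctan2(M[1,0],M[0,0])-np.pi/2-p[2],'F',np.array(s['force']),'q',np.array(s['joints']),s['grip_width'])
E
sed -i "s/^p=r.x; print.*/p=r.x/; /^for /,\$d" fit.py
sed -i "s/dt=viewer.*/dt,ds=pickle.load(open('d.pkl','rb'))/; s/^from h import \*/from h import *; import pickle/" fit.py
python3 -c "
from h import *; import pickle
pickle.dump(({k:v for k,v in viewer.capture('top').items()},{k:v for k,v in viewer.capture('scene').items()}),open('d.pkl','wb'))"
python3 -c "
from plan import *
print(p); jigpos(); plan(-188,110,10)"; sed -n '/^p=/,$p' fit.py
```

```text
[519.5298 156.1111  -0.0764]
t 1.3 jig -361.8197350048238 309.4745906527338 231.31538539772194 yawerr 1.2924250245605615 F [-0.7736  0.4091  0.2458] q [ 0.9926  0.3129  1.4977  0.      1.331  -0.2234] 0.9984509196776445
[-0.0485 -0.0379  0.0121] 0.1292
[-0.0529 -0.0313  0.0121] 0.1292
[-0.0565 -0.0242  0.0121] 0.1292
[-0.0592 -0.0168  0.0121] 0.1292
[-0.0609 -0.009   0.0121] 0.1292
[-0.0615 -0.0011  0.0121] 0.1292
[-0.0611  0.0069  0.0121] 0.1292
[-0.0597  0.0147  0.0121] 0.1292
[-0.0573  0.0223  0.0121] 0.1292
[-0.054   0.0295  0.0121] 0.1292
p=r.x
```

```bash
python3 -m pendant '-0.0475 -0.0375 0.009 0.129; -0.052 -0.031 0.009 0.129; -0.0555 -0.024 0.009 0.129; -0.058 -0.0165 0.009 0.129; -0.06 -0.009 0.009 0.129; -0.0605 -0.001 0.009 0.129; -0.06 0.007 0.009 0.129; -0.0585 0.0145 0.009 0.129; -0.056 0.022 0.009 0.129; -0.053 0.029 0.009 0.129' 0 20
python3 -m pendant '0 0 0 0; 0 0 0 0'
python3 - <<'E'
from plan import *
jigpos(); plan(-188,75,2)
cap('top','t1'); d=cap('wrist','w1')
print(np.array(d['pose']).round(2).tolist())
for q in('bar_top','tail','shuttle','pin_top'):
    for b in models.boxes_of('wrist',q)[:2]: print(q,round(b['p'],2),np.array(b['at']),proj(d,b['at']))
E
```

```text
time_s: 2.55
eef_pos: [500.8, -23.8, 141.1]
ee_rot: [0.0, 0.734, 0.679, 0.0]
force: [0.3, 0.5, -0.1]
grip_width: -0.001
grip_force: 0.0
time_s: 2.8
eef_pos: [499.5, -21.4, 141.2]
ee_rot: [-0.0, 0.733, 0.681, -0.0]
force: [-0.1, 0.1, 0.1]
grip_width: 0.002
grip_force: 0.0
t 2.8 jig -6.378238864259837 -178.52843116456984 141.18955832493774 yawerr 0.003073555158186289 F [-0.1264  0.0988  0.1007] q [-0.2777  0.3514  1.6957  0.0002  1.0952 -0.2044] 0.0017724740357894797
[-0.0048  0.0032  0.0331] 0.0015
[-0.0048  0.0032  0.0331] 0.0015
[[1.0, -0.07, -0.02, 503.82], [-0.07, -0.95, -0.29, 53.77], [0.0, 0.29, -0.96, 283.39], [0.0, 0.0, 0.0, 1.0]]
bar_top 0.98 [503.2 -24.8  25.9] [263.3189 190.3786]
tail 0.79 [514.9  42.2  33.3] [273.3529 104.271 ]
tail 0.75 [350.9  26.1  21.4] [ 65.3477 140.3998]
shuttle 0.69 [349.3  23.2  21.1] [ 64.4421 144.1597]
shuttle 0.65 [512.9  45.6  28.8] [270.0859  99.4549]
pin_top 0.86 [507.3 -23.2  20.8] [268.0612 186.358 ]
```

View pics/w1.png

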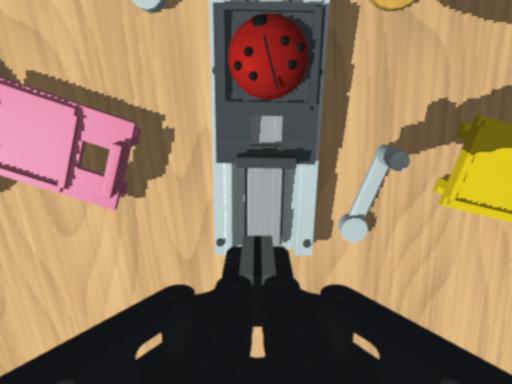

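Wrist view: the tail board lies at (265,158), the bare bar runs from (264,168) to (264,237), the rails' end corners are at (215,254) and (313,254), and the shut fingertips are at (258,240). I'll check the pose against this view.

Run:
```python
from plan import *
d=viewer.capture('wrist')
c,s=np.cos(p[2]),np.sin(p[2])
def jf(u,v,z):
    g=ray(d,u,v,z)[:2]-p[:2]; return np.round([c*g[0]+s*g[1],-s*g[0]+c*g[1]],1)
for n,u,v,z in(('railL',215,254,24),('railR',313,254,24),('barmid',264,200,25),('barL',246.5,200,25),('barR',281.5,200,25),('tailtop',265,161,49),('tailbot',265,163,27),('slotnear',268,142,33),('slotfar',270,115,33),('LB',268,57,45)): print(n,jf(u,v,z))
print(proj(d,w(p,(0,-155,49))),proj(d,w(p,(0,-155,27))),proj(d,[499.5,-21.4,141.2]))
```

```text
railL [ -43.3 -240. ]
railR [  41.4 -239.8]
barmid [  -1.4 -190.3]
barL [ -15.8 -190.4]
barR [  12.9 -190.3]
tailtop [  -1.6 -152.8]
tailbot [  -1. -159.]
slotnear [   0.9 -141.6]
slotfar [   2.1 -121.8]
LB [ -0.2 -83.1]
[267.177  164.0148] [266.3355 157.9334] [258.8527 254.5485]
```

Run:
```python
import cv2
a=cv2.imread('pics/w1.png')[90:270,190:340]; cv2.imwrite('pics/w1c.png',cv2.resize(a,None,fx=3.3,fy=3.3,interpolation=cv2.INTER_CUBIC))
```

```text
(no output)
```

View pics/w1c.png

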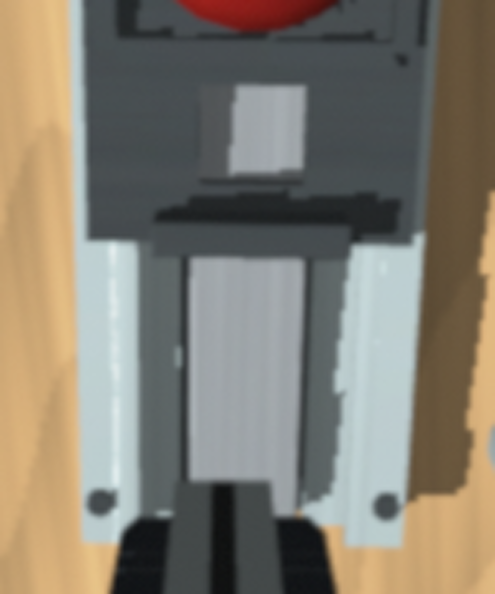

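Board back edge is at crop (250,257), which puts the tail at jig y ≈ -158. The channel centre is at x ≈ -1. I'll press at y = -190.

```bash
python3 -m pendant '-0.006 0.0025 0.02 0.0015; -0.0055 0.003 0.03 0.0015; 0 0 0.03 0; 0 0 0.018 0; 0 0 0.006 0; 0 0 0 0'
python3 -c "
from plan import *
jigpos()"
```

```text
time_s: 3.9
eef_pos: [504.7, -33.6, 37.6]
ee_rot: [0.0, 0.734, 0.679, 0.0]
force: [0.5, -0.2, 0.9]
grip_width: 0.002
grip_force: 0.0
t 3.9 jig -0.3403598191950543 -190.26789313526587 37.57815083089772 yawerr -0.00026133968149512354 F [ 0.4821 -0.1585  0.9241] q [-0.2985  0.5179  1.7668  0.      0.8567 -0.2218] 0.0021665537188632488
```

```bash
python3 -m pendant '0 0 0.006 0; 0 0 0.005 0; 0 0 0.004 0; 0 0 0 0; 0 0 0 0'
python3 -m pendant '0 0 0.004 0; 0 0 0.003 0; 0 0 0 0; 0 0 0 0'
python3 -m pendant '0 0 0.003 0; 0 0 0 0; 0 0 0 0'
```

```text
time_s: 4.53
eef_pos: [504.6, -33.7, 22.5]
ee_rot: [0.0, 0.734, 0.679, 0.0]
force: [-1.3, -0.5, 4.3]
grip_width: 0.003
grip_force: 2.1
time_s: 5.03
eef_pos: [504.6, -33.7, 15.4]
ee_rot: [0.0, 0.734, 0.679, 0.0]
force: [-1.2, 0.7, 5.7]
grip_width: 0.001
grip_force: 3.0
time_s: 5.4
eef_pos: [504.7, -33.8, 12.5]
ee_rot: [0.0, 0.734, 0.679, 0.0]
force: [-1.5, 0.5, 7.4]
grip_width: -0.003
grip_force: 3.3
```

```bash
python3 -m pendant '0.004 0 0 0; 0.005 0 0 0; 0.004 0 0 0; 0.003 0 0 0; 0.003 0 0 0; 0.003 0 0 0; 0.003 0 0 0; 0.003 0 0 0; 0.003 0 0 0; 0.003 0 0 0'
python3 -c "
from plan import *
jigpos()"
```

```text
time_s: 6.65
eef_pos: [508.0, -0.9, 12.8]
ee_rot: [0.001, 0.734, 0.679, 0.0]
force: [-1.0, -7.1, 6.3]
grip_width: 0.006
grip_force: 4.4
t 6.65 jig 0.495510459235458 -157.39369328866167 12.765890203883433 yawerr -0.00037470268270202445 F [-0.959  -7.0915  6.259 ] q [-0.232   0.5647  1.7733 -0.002   0.8011 -0.1538] 0.005856126572793232
```

```bash
python3 -m pendant '0.004 0 0 0; 0.005 0 0 0; 0.005 0 0 0; 0.005 0 0 0; 0.005 0 0 0; 0.005 0 0 0; 0.005 0 0 0; 0.004 0 0 0; 0.003 0 0 0; 0.002 0 0 0'
python3 - <<'E'
from plan import *
jigpos(); cap('wrist','w2')
E
```

```text
time_s: 7.9
eef_pos: [511.3, 42.1, 12.8]
ee_rot: [0.001, 0.734, 0.679, 0.0]
force: [-0.6, -7.1, 6.6]
grip_width: 0.003
grip_force: 4.5
t 7.9 jig 0.5203794975623364 -114.29849004637957 12.785491827092542 yawerr -0.0002523266747199854 F [-0.5656 -7.1231  6.5811] q [-0.1458  0.5728  1.7578 -0.002   0.8087 -0.0677] 0.003053106413993433
```

View pics/w2.png

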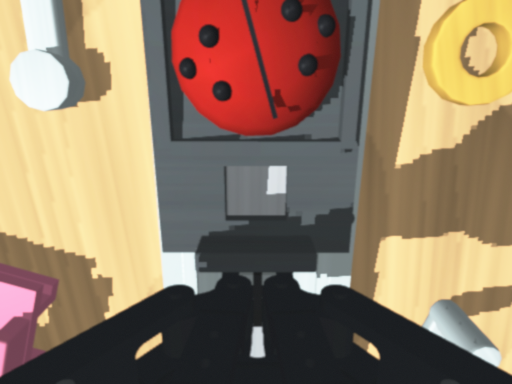

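The fingers bear on the tail board at (257,270), the ladybird sits in its nest, and the shuttle front has passed over the sunken pin. I'll keep pushing.

```bash
python3 -m pendant '0.005 0 0 0; 0.007 0 0 0; 0.008 0 0 0; 0.008 0 0 0; 0.008 0 0 0; 0.008 0 0 0; 0.008 0 0 0; 0.007 0 0 0; 0.005 0 0 0; 0.003 0 0 0'
python3 -c "
from plan import *
jigpos()"
```

```text
time_s: 9.2
eef_pos: [516.4, 109.0, 12.8]
ee_rot: [0.001, 0.734, 0.68, 0.0]
force: [-0.4, -7.9, 7.8]
grip_width: -0.001
grip_force: 4.7
t 9.2 jig 0.48393848367699865 -47.17296107133111 12.764401941639365 yawerr -0.00013949079265120068 F [-0.4479 -7.895   7.7739] q [-0.0133  0.5967  1.7121 -0.0022  0.831   0.0648] -0.0011048295041845384
```

```bash
python3 -m pendant '0.003 0 0 0; 0.003 0 0 0; 0.002 0 0 0; 0.001 0 0 0'
python3 -m pendant '0.001 0 0 0; 0.001 0 0 0; 0 0 0 0'
python3 -m pendant '0.001 0 0 0; 0.001 0 0 0; 0 0 0 0'
```

```text
time_s: 9.7
eef_pos: [517.1, 117.9, 12.8]
ee_rot: [0.001, 0.734, 0.679, 0.0]
force: [-0.3, -7.8, 7.1]
grip_width: -0.003
grip_force: 4.7
time_s: 10.07
eef_pos: [517.2, 119.9, 12.8]
ee_rot: [0.001, 0.734, 0.679, 0.0]
force: [0.4, -6.8, 7.9]
grip_width: -0.002
grip_force: 4.3
time_s: 10.45
eef_pos: [517.4, 121.7, 12.8]
ee_rot: [0.001, 0.734, 0.679, -0.0]
force: [-0.4, -8.3, 8.4]
grip_width: 0.0
grip_force: 6.0
```

```bash
python3 -m pendant '0.001 0 0 0; 0 0 0 0'
python3 -m pendant '0.001 0 0 0; 0 0 0 0'
python3 -m pendant '0.001 0 0 0; 0 0 0 0'
```

```text
time_s: 10.7
eef_pos: [517.4, 121.7, 12.8]
ee_rot: [0.002, 0.734, 0.68, -0.001]
force: [-1.3, -15.8, 8.8]
grip_width: 0.001
grip_force: 9.7
time_s: 10.95
eef_pos: [517.4, 121.7, 12.8]
ee_rot: [0.002, 0.734, 0.68, -0.001]
force: [-2.8, -22.6, 10.5]
grip_width: 0.0
grip_force: 13.7
time_s: 11.2
eef_pos: [517.4, 121.8, 12.8]
ee_rot: [0.002, 0.734, 0.68, -0.002]
force: [-4.5, -29.6, 11.3]
grip_width: -0.003
grip_force: 17.8
```

The shuttle stopped and the force rose, so it has met the end stop. I'll ease off and check the force before lifting.

```bash
python3 -m pendant '-0.001 0 0 0; -0.001 0 0 0; -0.001 0 0 0; -0.001 0 0 0; -0.001 0 0 0; 0 0 0 0'
python3 - <<'E'
from plan import *
jigpos(); cap('wrist','w3'); cap('top','t3')
E
```

```text
time_s: 11.95
eef_pos: [517.3, 121.2, 12.8]
ee_rot: [0.001, 0.734, 0.679, 0.001]
force: [1.9, 2.5, 6.2]
grip_width: 0.001
grip_force: 3.3
t 11.95 jig 0.44549042235307557 -34.937832816729745 12.801485195900183 yawerr -0.0008308713066093182 F [1.8597 2.4995 6.1621] q [0.0092 0.6019 1.702  0.001  0.8353 0.0858] 0.000914802592154436
```

View pics/w3.png

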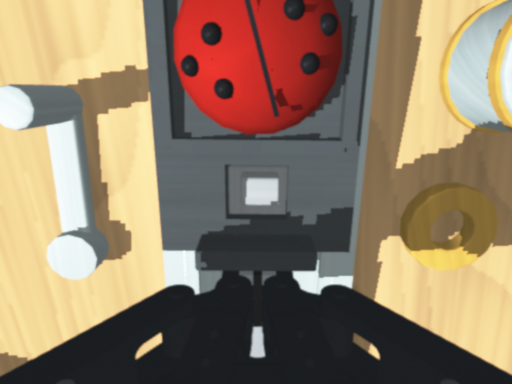

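The pin top shows at (262,191), inside the slot (rows 165–215), and the push force is gone. Now lift straight up and move clear.

```bash
python3 -m pendant '0 0 -0.003 0; -0.001 0 -0.004 0; 0 0 -0.005 0; 0 0 -0.006 0; 0 0 -0.01 0; 0 0 -0.02 0; -0.01 0 -0.03 0; -0.02 0 -0.03 0; -0.03 0 -0.03 0; 0 0 0 0'
python3 -m pendant '-0.04 0 -0.02 0; -0.03 0 0 0; 0 0 0 0'
python3 - <<'E'
from plan import *
jigpos(); a=cap('wrist','w4'); b=cap('top','t4')
A=a['color']; B=cv2.resize(b['color'][180:240,140:290],(512,205),interpolation=cv2.INTER_CUBIC)
cv2.imwrite('pics/end.png',np.vstack([A,B])[:,:,::-1])
E
```

```text
time_s: 13.3
eef_pos: [512.5, 58.6, 152.4]
ee_rot: [0.002, 0.735, 0.679, 0.001]
force: [0.5, 0.8, 0.2]
grip_width: -0.002
grip_force: 0.0
time_s: 13.68
eef_pos: [506.0, -10.4, 169.5]
ee_rot: [-0.001, 0.735, 0.679, -0.0]
force: [-0.0, 0.0, 0.1]
grip_width: 0.003
grip_force: 0.0
t 13.68 jig -0.8189016280185992 -167.10538397484714 169.4932753638323 yawerr -0.0026777358441255755 F [-0.0403  0.0376  0.1122] q [-0.2525  0.3307  1.6428 -0.      1.1698 -0.1734] 0.0033426310682639696
```

View pics/end.png

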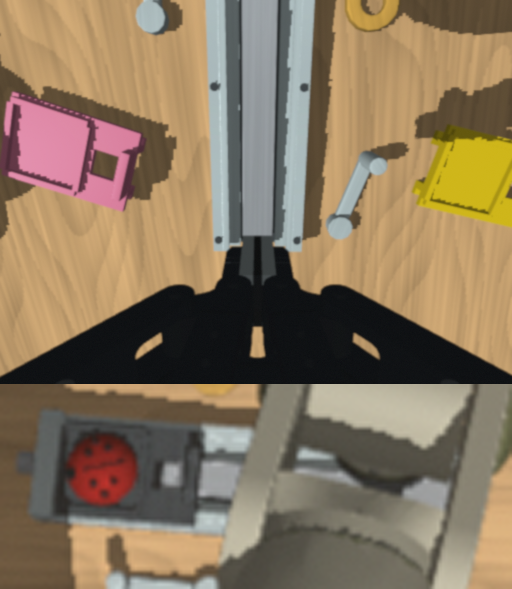

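In the final view the shuttle sits against the end stop, with the pin in its slot at (172,475). The ladybird is in its nest and the arm is clear, so I'm handing in.

```bash
python3 -c "
from rig import ctrl
print(ctrl.finish_job())"
```

```text
the job is handed in; nothing more can be done
None
```

The job is handed in at about 14 s: the shuttle met the end stop, the bar is released with the pin showing in the shuttle's slot (its full height was seen only from above, not measured), the ladybird is in its nest, and the arm is clear.

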